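# Touch-test a row of macaron shells

## Robot

A 7-joint arm with a two-finger parallel gripper is mounted at the origin on the work surface. World frame = base frame: x ahead of the robot, y to its left, z up, the work surface at z = 0. Lengths are in m, angles in rad, forces in N, time in s.
With the tool pointing down it reaches from about 0.4 to 0.9 m from the base axis. Payload 5.5 kg.
Tool frame: the origin (TCP) lies midway between the tips of the shut fingers; the grasp point (between the pads) lies 19 mm behind it (manip.hold_point_z is the z of the grasp point in the tool frame, in m); z points along the fingers, y is the line along which they close (so a half turn about z gives the same grasp; the last joint's range is limited). The gripper opens to 92 mm and grips with 3 to 60 N. Pads are 19 mm wide; open, the fingers measure 130 mm over their backs; the gripper's body (75 mm by 190 mm) begins 47 mm behind the grasp point.
Start: joints at [-0.847, 0.501, -0.427, 1.55, 0.221, 1.138, -0.21], TCP at [0.289, 0.582, 0.2] pointing down, gripper open.
Joint ranges: [-2.88, 2.88], [-0.31, 2.03], [-1.54, 1.56], [0.2, 2.42], [-1.41, 4.55], [0.19, 2.02], [-2.57, 2.57]. Speed limits (rad/s): [2.57, 2.57, 3.14, 3.14, 3.14, 3.14, 3.14].

## Interface

Orientations are given as a rotation vector (axis times angle).
In Python, from station import manip gives the robot as it stands.
- The arm moves only by the tool move_arm, never from a script. Its argument "steps" is text: rows parted by semicolons, each of 7 numbers parted by spaces: the shift along the tool's x, y, z in mm, then the turn, a rotation vector about the tool's x, y, z in rad, then the opening, from 0 (shut) to 1 (fully open). A call has 1 to 20 rows; each row is the pose to reach, as a shift and turn from the pose commanded when the call began, along the tool's axes at that moment; what a row does not reach only later rows make up. A row lasts 1/10 s, in which the tool goes at most 50 mm and 8.59 degrees, less where a joint would pass 70% of its speed; a pose out of reach is approached as far as the arm can. A call with a gripper value outside its range is refused whole. The fingers move at their own pace and stop on an object; the grip force is fixed at half the most. Time passes only in rows, so rows that repeat a pose let the fingers close. It gives the time, the measured TCP pose, the force, the opening and the grip force at its end, in the units of the state.
- manip.get_obs(): the state, without advancing time (a new reading comes with each control period).
- manip.camera(name): name is "scene" or "side" or "wrist"; returns (picture, depth): 400x640x3 uint8, blue, green, red; 400x640 float32, m along the optical axis (not along the pixel's ray), 0 where there is no reading.
- manip.camera_info(name): a dict with "K" (3x3 intrinsics, pixels), "k1" (the pictures are not rectified: a ray, as slopes to the right and down, at radius r is drawn at 1 + k1 r^2 times it, then the intrinsics apply), "xyz" and "orientation" of the camera in the world. Camera axes: x right, y down, z forward; pixel columns grow to the right and rows downward; lengths in m; the calibration is good to about 2 mm. A picture is of the moment at which its call begins: read the wrist's pose just before it. camera_info takes no time and is no camera call; for the wrist camera it gives the pose at the moment of the call.
- manip.finish_job(): hands the job in; it is judged then, once.
The state is a dict: "clock": time; "qpos": joint angles; "joint_vel": joint speeds; "tau": joint torques, N m; "position": TCP position; "orientation": TCP orientation; "contact_force": force on the tool from outside, world axes, zero at the start; "wrist_torque": the same for the moment, N m; "width": finger opening in m; "grasp_force": force on a finger pad.
Only numpy, scipy, OpenCV 4.12 (cv2) and the standard library are available. Lean on these libraries where they do the work, as an engineer would, in place of code of your own. Each camera call takes 0.05 s, during which the arm holds its last target. There are 200 camera calls.

## Task

Check by touch whether the row of four macaron shells on the cooling rack has set: starting with the shell at the end where the conical piping nozzle stands, lightly touch each shell on its dome, one after another along the row to the end with the ring cutter. They are brittle, so touch gently and do not shift, lift or tip them; leave the nozzle, the ring cutter, the filled macaron and the bowl alone, and take the hand away when done.

Things in the scene. Friction and masses are not known exactly. Their poses are not given: they have to be found in the camera images.
- shell1: one of four alike macaron half shells in a row on the parchment: a brittle biscuit dome, flat side down, 54 mm across, 16 mm high, about 15 g, loose. Origin: centre of its flat underside, 16 mm below the top of the dome; z up. It lies at the end of the row towards the rack's -y side.
- shell2: one of four alike macaron half shells in a row on the parchment: a brittle biscuit dome, flat side down, 54 mm across, 16 mm high, about 15 g, loose. Origin: centre of its flat underside, 16 mm below the top of the dome; z up. It lies next to shell1.
- shell3: one of four alike macaron half shells in a row on the parchment: a brittle biscuit dome, flat side down, 54 mm across, 16 mm high, about 15 g, loose. Origin: centre of its flat underside, 16 mm below the top of the dome; z up. It lies between shell2 and shell4.
- shell4: one of four alike macaron half shells in a row on the parchment: a brittle biscuit dome, flat side down, 54 mm across, 16 mm high, about 15 g, loose. Origin: centre of its flat underside, 16 mm below the top of the dome; z up. It lies at the end of the row towards the rack's +y side. Neighbouring shells are about 75 mm apart, centre to centre, not quite in a straight line.
- nozzle: small metal piping nozzle, a cone standing on its wide end, 30 mm across at the base, 42 mm high, loose on the parchment just past one end of the row; that end is where to start. Origin: centre of its underside.
- cutter: round metal ring cutter, a short open tube 40 mm across, 30 mm high, loose on the parchment just past the other end of the row. Origin: centre of its underside.
- macaron: filled macaron (two shells with filling between), 54 mm across, 38 mm high, loose on the parchment beside the row, on the side away from the robot. Origin: centre of its underside.
- bowl: empty steel bowl, 100 mm across, 50 mm high, loose on the bench beyond the rack. Origin: centre of its underside.
- rack: wire cooling rack, 250 mm (its x) by 460 mm (its y), standing fixed on the bench. Its springy wire deck bears a sheet of parchment whose upper face is 34 mm above the bench; all the shells, nozzle, cutter and filled macaron stand on it. The deck stays level and sinks under a finger: it begins to give at about 3 N, then 1.5 N per mm, and meets a hard stop at 8 mm (about 15 N). Origin: centre of the rack at bench height; the row runs along its y.

How it is judged:
By the outcome, as a careful person would: the job done as asked, in the order asked, and still so for the second after the job is handed in, with the robot touching nothing.
It also fails if it takes over 51 s, if anything falls off the work surface, if the arm or the gripper's body presses on something with over 40 N, if the wrist force passes 120 N, or if a joint passes its speed limit or range.

## Working session

There is one attempt and no reset: what is moved stays moved. The work goes in short steps, Python scripts to look and compute and a tool call to move; the robot and the scene stay as the last step left them, time stands still between calls to the robot, and variables do not carry over. Pictures are saved under pics/ and viewed, at most 10 in all, crops included, and the job is handed in when it is done.

Besides the shell and the picture viewer there is one more tool, called after "Emit:" as name(argument=value, ...) on one line, values as JSON. move_arm: Moves the arm, as the interface text tells. Its arguments: {"type":"object","properties":{"steps":{"type":"string"}},"required":["steps"]}

```bash
mkdir -p pics; cat > h.py <<'E'
import numpy as np,cv2
from scipy.spatial.transform import Rotation as R
from station import manip
def look(n,f):
    info=manip.camera_info(n); im,d=manip.camera(n)
    cv2.imwrite(f'pics/{f}.png',im); np.savez(f'{f}.npz',im=im,d=d,K=info['K'],k1=info['k1'],t=info['xyz'],o=info['orientation'])
def cloud(f):
    z=np.load(f'{f}.npz'); d=z['d']; h,w=d.shape
    uv=np.stack(np.meshgrid(np.arange(w),np.arange(h)),-1).reshape(-1,1,2).astype(float)
    n=cv2.undistortPoints(uv,z['K'],np.array([float(z['k1']),0,0,0])).reshape(h,w,2)
    P=np.dstack([n*d[...,None],d]); P=P@R.from_rotvec(z['o']).as_matrix().T+z['t']
    P[d==0]=np.nan
    return P,z['im']
E
python3 - <<'E'
from h import *
for n in ('scene','side','wrist'): look(n,n+'0')
o=manip.get_obs(); print(o)
for n in('scene','side','wrist'): print(n, manip.camera_info(n))
E
```

```text
{'clock': 0.15, 'qpos': array([-0.84683182,  0.50165923, -0.42681271,  1.55116701,  0.22081976,
        1.13830911, -0.21034836]), 'joint_vel': array([-2.65304421e-03, -2.69898107e-03, -1.19472736e-03, -3.36722328e-03,
       -1.61557912e-05,  3.56917177e-04,  7.30041360e-04]), 'tau': array([-7.18163035e-03, -5.67106640e+01, -5.82550675e+00, -2.79452759e+01,
       -6.87455060e-02,  2.66397157e-02,  1.28541396e-04]), 'position': array([0.28880423, 0.58168822, 0.1995163 ]), 'orientation': array([-7.17329599e-01, -3.05821094e+00,  2.26728958e-03]), 'contact_force': array([ 0.79649724, -0.58295675, -0.20541399]), 'wrist_torque': array([-0.0222865 ,  0.02504933,  0.03900371]), 'grasp_force': 0.0, 'width': 0.0916596521564696}
scene {'K': array([[490.15668673,   0.        , 319.39313471],
       [  0.        , 490.15668673, 210.24976435],
       [  0.        ,   0.        ,   1.        ]]), 'k1': -0.14875865210293152, 'xyz': array([ 1.16380834, -0.2527698 ,  0.68623521]), 'orientation': array([-2.06950705, -1.27060108,  0.50149146])}
side {'K': array([[363.33401395,   0.        , 314.72855256],
       [  0.        , 363.33401395, 200.89988366],
       [  0.        ,   0.        ,   1.        ]]), 'k1': -0.048244432359574756, 'xyz': array([0.5322284 , 0.58902779, 0.38123931]), 'orientation': array([-0.23161589,  2.68959455, -1.48746555])}
wrist {'K': array([[315.91315309,   0.        , 319.76181746],
       [  0.        , 315.91315309, 195.10820585],
       [  0.        ,   0.        ,   1.        ]]), 'k1': -0.060312311398902724, 'xyz': array([0.2296437 , 0.61202841, 0.38316256]), 'orientation': array([2.48183388, 1.54032287, 0.1932734 ])}
```

View pics/scene0.png

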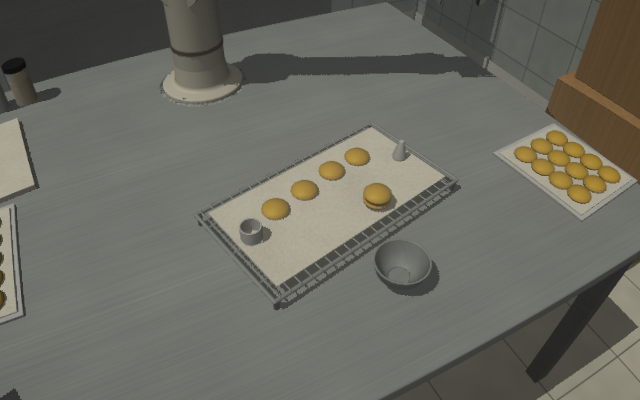

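View pics/side0.png

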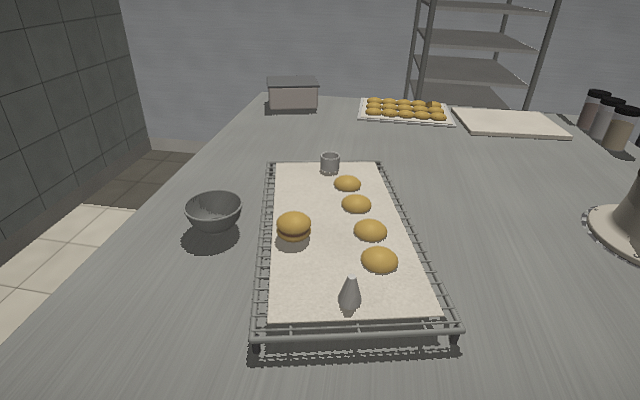

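The nozzle, at (401,150) in the scene view and (349,295) in the side view, stands at the +y end. The cutter, at (251,232) and (330,162), is at the other end. The order is therefore shell4, 3, 2, 1.

```bash
python3 - <<'E'
from h import *
from scipy.optimize import least_squares
# dome = spherical cap: a=27,h=16 maybe ; report xy of mask centre and top z
for f in('scene0','side0'):
    P,im=cloud(f); hsv=cv2.cvtColor(im,cv2.COLOR_BGR2HSV)
    m=((hsv[...,1]>110)&(P[...,0]>.3)&(P[...,0]<.85)&(abs(P[...,1])<.4)&(P[...,2]>.0)&(P[...,2]<.12)).astype(np.uint8)
    n,l,s,c=cv2.connectedComponentsWithStats(m)
    for i in range(1,n):
        if s[i,4]<60: continue
        q=P[l==i]; lo,hi=np.nanpercentile(q,1,0),np.nanpercentile(q,99,0)
        def res(p): 
            r=np.clip(np.hypot(q[:,0]-p[0],q[:,1]-p[1])/.027,0,1); return q[:,2]-p[2]-.016*np.sqrt(1-r**2)*1
        g=least_squares(res,[*((lo+hi)/2)[:2],.034],loss='soft_l1',f_scale=.001)
        print(f,s[i,4],c[i].round(),'mid',((lo+hi)/2).round(4),'zmax',np.nanmax(q[:,2]).round(4),'ext',(hi-lo).round(4),'fit',g.x.round(4))
    # parchment, nozzle, cutter
    b=(P[...,0]>.3)&(P[...,0]<.85)&(abs(P[...,1])<.4)&(P[...,2]>.03)&(P[...,2]<.038)&(hsv[...,1]<60)&(hsv[...,2]>150)
    print('parch',np.nanmedian(P[b],0),b.sum())
    k=((P[...,2]>.041)&(hsv[...,1]<=80)&(P[...,0]>.3)&(P[...,0]<.85)&(abs(P[...,1])<.3)&(P[...,2]<.1)).astype(np.uint8)
    n,l,s,c=cv2.connectedComponentsWithStats(k)
    for i in range(1,n):
        if s[i,4]<60: continue
        q=P[l==i]; lo,hi=np.nanpercentile(q,1,0),np.nanpercentile(q,99,0); print(' grey',c[i].round(),lo.round(3),hi.round(3))
E
```

```text
scene0 330 [357. 156.] mid [0.5029 0.1828 0.0434] zmax 0.0512 ext [0.0455 0.0443 0.0139] fit [0.5002 0.1862 0.0332]
scene0 363 [331. 170.] mid [0.5181 0.115  0.043 ] zmax 0.0508 ext [0.0447 0.0459 0.0145] fit [0.5154 0.117  0.0331]
scene0 408 [304. 190.] mid [0.5448 0.0413 0.0431] zmax 0.0509 ext [0.0441 0.0463 0.0129] fit [0.5421 0.0431 0.0328]
scene0 528 [376. 195.] mid [0.6347 0.1473 0.0581] zmax 0.0721 ext [0.0447 0.0452 0.0267] fit [0.6311 0.1526 0.0551]
scene0 456 [275. 208.] mid [ 0.567 -0.029  0.043] zmax 0.0509 ext [0.0453 0.0461 0.013 ] fit [ 0.5639 -0.0271  0.0328]
parch [0.59130437 0.05427021 0.03241484] 13282
 grey [399. 150.] [0.528 0.254 0.041] [0.55  0.275 0.077]
 grey [250. 230.] [ 0.587 -0.112  0.042] [ 0.626 -0.073  0.064]
 grey [403. 259.] [0.732 0.061 0.041] [0.828 0.157 0.051]
side0 319 [347. 183.] mid [ 0.5606 -0.0191  0.0425] zmax 0.051 ext [0.0473 0.0343 0.0147] fit [ 0.562  -0.0279  0.0334]
side0 414 [356. 203.] mid [0.5393 0.0498 0.0423] zmax 0.05 ext [0.0479 0.0362 0.0148] fit [0.5399 0.0421 0.0334]
side0 740 [293. 225.] mid [0.6282 0.1562 0.057 ] zmax 0.0721 ext [0.0474 0.0389 0.0291] fit [0.6304 0.1478 0.0559]
side0 556 [370. 230.] mid [0.5123 0.1228 0.0425] zmax 0.0505 ext [0.0481 0.0389 0.014 ] fit [0.513  0.1163 0.0335]
side0 747 [379. 259.] mid [0.4978 0.1898 0.0427] zmax 0.0502 ext [0.0477 0.0405 0.0135] fit [0.4976 0.1845 0.0335]
parch [0.56305246 0.19240099 0.03297007] 17280
 grey [329. 160.] [ 0.585 -0.113  0.041] [ 0.624 -0.074  0.064]
 grey [212. 205.] [0.73  0.06  0.041] [0.825 0.156 0.05 ]
 grey [350. 291.] [0.521 0.263 0.042] [0.546 0.28  0.075]
```

```bash
cat > go.py <<'E'
import sys
from h import *
o=manip.get_obs(); M=R.from_rotvec(o['orientation']).as_matrix()
print(o['clock'],o['position'].round(4),'F',o['contact_force'].round(2),'w',o['width'],'tilt',M[:,2].round(4))
T={4:(.499,.1855),3:(.514,.117),2:(.541,.0427),1:(.563,-.0275)}
for i,(x,y) in T.items(): print(i,((np.array([x,y,float(sys.argv[1])])-o['position'])@M*1000).round(1))
E
python3 go.py .1
```

```text
0.15 [0.2888 0.5817 0.1995] F [ 0.8  -0.58 -0.21] w 0.0916596521564696 tilt [-7.0e-04 -1.3e-03 -1.0e+00]
4 [-364.4 -261.3   99.9]
3 [-408.3 -315.9  100. ]
2 [-465.6 -370.5  100.1]
1 [-516.5 -423.6  100.1]
```

Emit:
move_arm(steps="-10 -7 0 0 0 0 0; -25 -18 0 0 0 0 0; -45 -32 0 0 0 0 0; -68 -49 5 0 0 0 0; -91 -65 10 0 0 0 0; -114 -82 15 0 0 0 0; -137 -98 20 0 0 0 0; -160 -115 25 0 0 0 0; -183 -131 30 0 0 0 0; -206 -148 35 0 0 0 0; -229 -164 40 0 0 0 0; -252 -181 45 0 0 0 0; -275 -197 50 0 0 0 0; -298 -214 58 0 0 0 0; -318 -228 66 0 0 0 0; -336 -241 76 0 0 0 0; -350 -251 86 0 0 0 0; -359 -257 94 0 0 0 0; -364 -261 100 0 0 0 0; -364 -261 100 0 0 0 0")

```text
clock: 2.15
position: [0.4984, 0.1857, 0.0993]
orientation: [-0.718, -3.057, 0.002]
contact_force: [0.2, 0.2, -0.3]
width: 0.0004
grasp_force: 0.0
```

```bash
python3 go.py .056; python3 -c "
from h import *
look('wrist','w1');look('side','s1')
for i in range(2):look('wrist','tmp');print(manip.get_obs()['contact_force'])"
```

```text
2.15 [0.4984 0.1857 0.0993] F [ 0.2   0.16 -0.28] w 0.00040238657561821517 tilt [-1.7e-03 -6.0e-04 -1.0e+00]
4 [-0.6  0.1 43.3]
3 [-44.6 -54.5  43.4]
2 [-101.9 -109.    43.4]
1 [-152.8 -162.1   43.4]
[-0.77564181 -0.65828088 -0.03080724]
[ 0.30907296  0.67069754 -0.21838484]
```

View pics/w1.png

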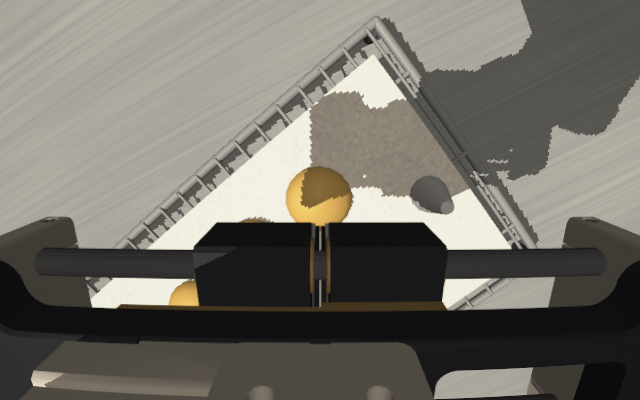

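View pics/s1.png

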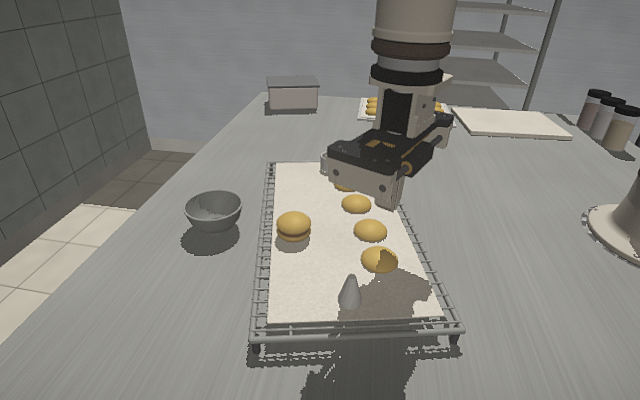

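The wrist view has shell4 ahead of the shut fingers at (320,195) and the nozzle clear at (432,195). The side view has the fingertips at about (390,207), above shell4 at (379,259). I'll go down slowly.

Emit:
move_arm(steps="0 0 5 0 0 0 0; 0 0 15 0 0 0 0; 0 0 26 0 0 0 0; 0 0 35 0 0 0 0; 0 0 41 0 0 0 0; 0 0 44 0 0 0 0; 0 0 45 0 0 0 0; 0 0 45.5 0 0 0 0; 0 0 46 0 0 0 0; 0 0 46 0 0 0 0; 0 0 46 0 0 0 0")

```text
clock: 3.45
position: [0.4992, 0.1867, 0.0546]
orientation: [0.717, 3.058, 0.001]
contact_force: [1.0, 0.2, -0.5]
width: 0.0009
grasp_force: 0.0
```

Emit:
move_arm(steps="0 0 0.3 0 0 0 0; 0 0 0.6 0 0 0 0; 0 0 1 0 0 0 0; 0 0 1 0 0 0 0")

```text
clock: 3.85
position: [0.4989, 0.1866, 0.0533]
orientation: [-0.717, -3.058, 0.0]
contact_force: [-0.4, -0.5, -0.0]
width: 0.0007
grasp_force: 0.0
```

Emit:
move_arm(steps="0 0 0.3 0 0 0 0; 0 0 0.6 0 0 0 0; 0 0 1 0 0 0 0; 0 0 1.3 0 0 0 0; 0 0 1.6 0 0 0 0; 0 0 1.6 0 0 0 0")

```text
clock: 4.45
position: [0.4989, 0.1866, 0.0517]
orientation: [-0.717, -3.058, 0.0]
contact_force: [0.6, 0.0, 0.4]
width: 0.0006
grasp_force: 0.0
```

Emit:
move_arm(steps="0 0 0.3 0 0 0 0; 0 0 0.6 0 0 0 0; 0 0 0.6 0 0 0 0")

```text
clock: 4.75
position: [0.4989, 0.1866, 0.0511]
orientation: [-0.717, -3.059, 0.0]
contact_force: [-0.2, -0.0, -0.6]
width: 0.0002
grasp_force: 0.0
```

Emit:
move_arm(steps="0 0 0.3 0 0 0 0; 0 0 0.6 0 0 0 0; 0 0 0.6 0 0 0 0")

```text
clock: 5.05
position: [0.499, 0.1866, 0.0505]
orientation: [-0.717, -3.058, -0.0]
contact_force: [-0.1, -0.8, -0.1]
width: 0.0002
grasp_force: 0.0
```

Emit:
move_arm(steps="0 0 0.3 0 0 0 0; 0 0 0.5 0 0 0 0; 0 0 0.5 0 0 0 0")

```text
clock: 5.35
position: [0.499, 0.1866, 0.05]
orientation: [-0.717, -3.059, 0.0]
contact_force: [-0.1, 0.2, -0.3]
width: 0.0003
grasp_force: 0.0
```

Emit:
move_arm(steps="0 0 0.3 0 0 0 0; 0 0 0.5 0 0 0 0; 0 0 0.5 0 0 0 0")

```text
clock: 5.65
position: [0.499, 0.1866, 0.0495]
orientation: [-0.717, -3.059, -0.0]
contact_force: [-0.4, -0.4, -0.1]
width: 0.0
grasp_force: 0.0
```

Emit:
move_arm(steps="0 0 0.3 0 0 0 0; 0 0 0.5 0 0 0 0; 0 0 0.5 0 0 0 0")

```text
clock: 5.95
position: [0.4989, 0.1866, 0.049]
orientation: [-0.717, -3.058, 0.0]
contact_force: [-0.1, -0.2, 0.1]
width: 0.0003
grasp_force: 0.0
```

```bash
python3 -c "
from h import *
look('side','s2');look('scene','c2')
a=cv2.imread('pics/s2.png')[170:290,310:450];b=cv2.imread('pics/c2.png')[100:220,290:430]
cv2.imwrite('pics/s2c.png',cv2.resize(np.hstack([a,b]),None,fx=2.8,fy=2.8,interpolation=2))"
```

```text
(no output)
```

View pics/s2c.png

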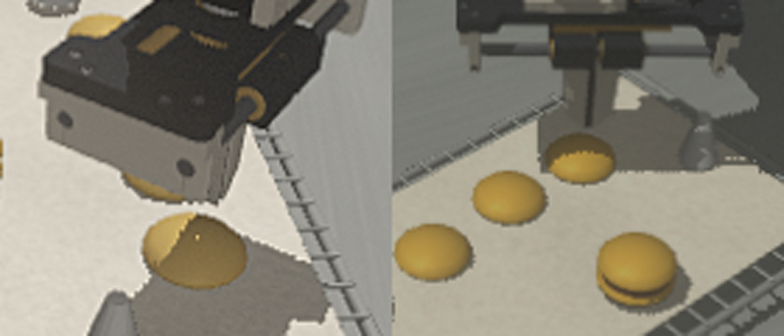

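```bash
python3 - <<'E'
from h import *
o=manip.get_obs();p=o['position'];M=R.from_rotvec(o['orientation']).as_matrix()
for f in('side','scene','wrist'):
    look(f,f+'3'); P,im=cloud(f+'3'); z=np.load(f+'3.npz'); Rc=R.from_rotvec(z['o'])
    for name,q in(('tcp',p),('shell4top',np.array([.499,.1855,.05]))):
        uv=cv2.projectPoints(q[None],Rc.inv().as_rotvec(),-Rc.inv().apply(z['t']),z['K'],np.array([float(z['k1']),0,0,0]))[0].ravel(); print(f,name,uv.round(1))
    hsv=cv2.cvtColor(im,cv2.COLOR_BGR2HSV)
    T=(P-p)@M*1000
    m=(abs(T[...,0])<40)&(abs(T[...,1])<40)&(T[...,2]<4)&(T[...,2]>-45)&(hsv[...,1]<110)
    for a,b in((-45,-30),(-30,-20),(-20,-12),(-12,-6),(-6,-2),(-2,4)):
        k=m&(T[...,2]>a)&(T[...,2]<=b)
        if k.sum()>3: print(f,(a,b),k.sum(),np.percentile(T[k],[3,97],axis=0).round(1).tolist())
E
```

```text
side tcp [378.9 253.4]
side shell4top [378.9 252.4]
side (-45, -30) 65 [[9.0, -15.8, -44.6], [11.1, 11.9, -31.0]]
side (-30, -20) 10 [[8.4, -6.9, -29.8], [10.9, 4.8, -26.2]]
side (-2, 4) 18 [[-19.2, -22.0, -0.2], [9.1, -2.3, 3.8]]
scene tcp [357.3 151.6]
scene shell4top [356.9 151.4]
scene (-45, -30) 89 [[-12.8, -13.1, -44.6], [-7.7, 17.7, -31.0]]
scene (-30, -20) 13 [[-12.3, -2.6, -29.8], [-7.3, 8.2, -25.2]]
scene (-2, 4) 30 [[1.8, -17.2, -0.3], [16.2, 17.2, 3.9]]
wrist tcp [318.5 225.4]
wrist shell4top [317.  226.8]
wrist (-45, -30) 143 [[8.6, -3.1, -44.5], [10.8, 4.3, -30.3]]
wrist (-30, -20) 37 [[8.8, -3.8, -29.7], [10.8, 5.0, -25.8]]
wrist (-2, 4) 8 [[0.6, -4.5, -1.2], [2.0, 5.1, 0.8]]
```

```bash
python3 - <<'E'
from h import *
o=manip.get_obs();p=o['position'];M=R.from_rotvec(o['orientation']).as_matrix()
P,im=cloud('scene3');T=(P-p)@M*1000
for c in(354,359,364):
  for r in range(130,158,2): print(c,r,im[r,c],T[r,c].round(0))
a=cv2.resize(im[120:175,325:395],None,fx=8,fy=8,interpolation=0)
im2=cloud('wrist3')[1][130:310,220:420]; b=cv2.resize(im2,(440,440*180//200))
b=b[:396];h=max(a.shape[0],b.shape[0])
pad=lambda x:cv2.copyMakeBorder(x,0,h-x.shape[0],0,0,0)
c=np.hstack([pad(a),pad(b)]); cv2.imwrite('pics/z3.png',cv2.resize(c,None,fx=.79,fy=.79,interpolation=cv2.INTER_AREA))
E
```

```text
354 130 [75 83 87] [ -9. -11. -61.]
354 132 [85 95 99] [-13. -12. -60.]
354 134 [ 86  96 100] [-10. -11. -52.]
354 136 [78 86 89] [-11. -11. -49.]
354 138 [75 84 88] [-10. -10. -43.]
354 140 [77 86 89] [ -9. -10. -37.]
354 142 [79 88 91] [-12. -10. -34.]
354 144 [84 94 97] [47. -3. 17.]
354 146 [83 93 97] [38. -4. 15.]
354 148 [47 69 79] [16. -6.  4.]
354 150 [49 75 87] [ 7. -7.  1.]
354 152 [48 78 91] [-3. -7. -1.]
354 154 [ 53  91 108] [-5. -7.  2.]
354 156 [ 65 146 180] [-11.  -8.   3.]
359 130 [68 77 78] [-13.  -2. -65.]
359 132 [67 75 78] [ -9.  -1. -57.]
359 134 [69 77 79] [-12.  -1. -55.]
359 136 [61 68 70] [-11.  -1. -48.]
359 138 [62 69 71] [-12.  -1. -44.]
359 140 [55 61 63] [ -9.   0. -37.]
359 142 [48 53 55] [ -9.   0. -32.]
359 144 [45 51 52] [ -7.   1. -25.]
359 146 [84 94 96] [40.  7. 17.]
359 148 [47 67 78] [15.  5.  2.]
359 150 [49 75 88] [ 5.  4. -0.]
359 152 [48 78 92] [1. 4. 2.]
359 154 [ 60 129 159] [-8.  3.  0.]
359 156 [ 63 139 172] [-13.   3.   1.]
364 130 [76 84 87] [-13.   8. -65.]
364 132 [75 84 87] [-11.   8. -58.]
364 134 [77 85 88] [ -9.   9. -52.]
364 136 [76 85 88] [-11.   9. -49.]
364 138 [77 85 88] [-13.   9. -45.]
364 140 [77 86 89] [-12.  10. -39.]
364 142 [76 86 88] [ -9.  11. -32.]
364 144 [82 92 95] [47. 19. 17.]
364 146 [83 93 96] [37. 18. 15.]
364 148 [84 94 97] [32. 18. 16.]
364 150 [50 72 83] [ 7. 14.  2.]
364 152 [48 75 88] [ 0. 14.  1.]
364 154 [50 83 98] [-1. 14.  6.]
364 156 [ 61 126 155] [-10.  13.   3.]
```

View pics/z3.png

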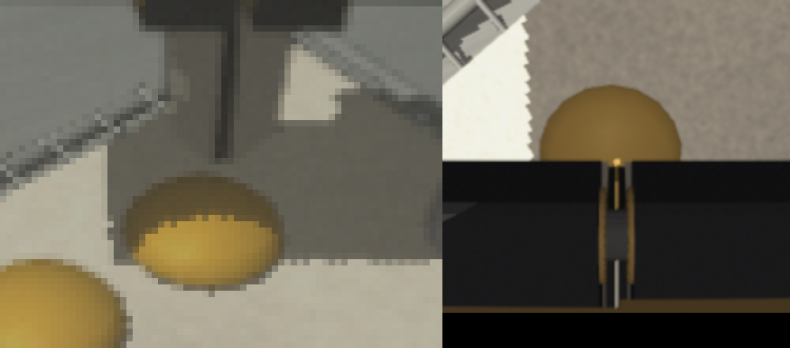

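The zoom shows a clear gap between the fingertips and the dome, and by depth the visible tip ends about 25 mm above it. The forces also show no contact. I'll keep lowering and check the force.

Emit:
move_arm(steps="0 0 0.4 0 0 0 0; 0 0 0.8 0 0 0 0; 0 0 1.2 0 0 0 0; 0 0 1.2 0 0 0 0")

```text
clock: 6.6
position: [0.4989, 0.1866, 0.0477]
orientation: [-0.717, -3.058, 0.0]
contact_force: [0.7, 0.5, 0.3]
width: 0.0001
grasp_force: 0.0
```

Emit:
move_arm(steps="0 0 0.4 0 0 0 0; 0 0 0.8 0 0 0 0; 0 0 1.2 0 0 0 0; 0 0 1.6 0 0 0 0; 0 0 2 0 0 0 0; 0 0 2 0 0 0 0")

```text
clock: 7.2
position: [0.499, 0.1866, 0.0458]
orientation: [-0.717, -3.059, -0.0]
contact_force: [1.2, 0.5, -0.4]
width: 0.0005
grasp_force: 0.0
```

```bash
cat > tip.py <<'E'
from h import *
o=manip.get_obs();p=o['position'];M=R.from_rotvec(o['orientation']).as_matrix();print(o['clock'],p.round(4),o['contact_force'].round(2))
for f in('side','scene'):
    look(f,'tip'); P,im=cloud('tip'); T=(P-p)@M*1000; hsv=cv2.cvtColor(im,cv2.COLOR_BGR2HSV)
    m=(abs(T[...,0])<25)&(abs(T[...,1])<25)&(P[...,2]>.053)&(hsv[...,1]<100)
    k=m&(T[...,2]>-60)
    print(f,'lowest grey world z',np.sort(P[k][:,2])[:6].round(4), 'shell top z',np.nanpercentile(P[(abs(T[...,0])<28)&(abs(T[...,1])<28)&(hsv[...,1]>120)][:,2],[50,98]).round(4))
    b=P[k&(P[...,2]<np.sort(P[k][:,2])[0]+.02)]; print(' xy range',np.percentile(b,[3,97],axis=0).round(4).tolist())
cv2.imwrite('pics/tip_%d.png'%(o['clock']*100),cv2.resize(im[120:175,325:395],None,fx=8,fy=8,interpolation=0))
E
python3 tip.py
```

```text
7.2 [0.499  0.1866 0.0458] [ 1.23  0.54 -0.43]
side lowest grey world z [0.0706 0.071  0.0728 0.073  0.0734 0.074 ] shell top z [0.0443 0.0489]
 xy range [[0.4824, 0.1764, 0.0729], [0.4942, 0.2005, 0.0903]]
scene lowest grey world z [0.0707 0.0723 0.0724 0.0729 0.073  0.0733] shell top z [0.0438 0.0488]
 xy range [[0.503, 0.1705, 0.0729], [0.5161, 0.1964, 0.0903]]
```

Both cameras put the real fingertips about 24–25 mm above the reported TCP, so I expect contact near a reported z of 0.026.

Emit:
move_arm(steps="0 0 1 0 0 0 0; 0 0 3 0 0 0 0; 0 0 5 0 0 0 0; 0 0 7 0 0 0 0; 0 0 9 0 0 0 0; 0 0 11 0 0 0 0; 0 0 12.5 0 0 0 0; 0 0 13.5 0 0 0 0; 0 0 14 0 0 0 0; 0 0 14 0 0 0 0")

```text
clock: 8.3
position: [0.499, 0.1866, 0.0318]
orientation: [-0.717, -3.059, -0.0]
contact_force: [0.5, 0.1, 0.6]
width: 0.0002
grasp_force: 0.0
```

```bash
python3 tip.py
```

```text
8.3 [0.499  0.1866 0.0318] [0.46 0.13 0.62]
side lowest grey world z [0.0561 0.0565 0.0591 0.0594 0.0597 0.0597] shell top z [0.044 0.049]
 xy range [[0.4827, 0.1779, 0.0588], [0.4937, 0.2, 0.0753]]
scene lowest grey world z [0.0573 0.0578 0.0582 0.0585 0.0589 0.0592] shell top z [0.0436 0.049 ]
 xy range [[0.5034, 0.17, 0.0584], [0.5168, 0.1973, 0.0767]]
```

Emit:
move_arm(steps="0 0 0.5 0 0 0 0; 0 0 1 0 0 0 0; 0 0 1.5 0 0 0 0; 0 0 2 0 0 0 0; 0 0 2.5 0 0 0 0; 0 0 3 0 0 0 0; 0 0 3 0 0 0 0")

```text
clock: 9.1
position: [0.4989, 0.1866, 0.0287]
orientation: [-0.717, -3.058, 0.0]
contact_force: [-0.4, 0.5, 0.5]
width: 0.0003
grasp_force: 0.0
```

Emit:
move_arm(steps="0 0 0.3 0 0 0 0; 0 0 0.6 0 0 0 0; 0 0 1 0 0 0 0; 0 0 1 0 0 0 0")

```text
clock: 9.5
position: [0.4989, 0.1866, 0.0277]
orientation: [-0.717, -3.058, 0.0]
contact_force: [-0.5, 0.3, 0.5]
width: 0.0002
grasp_force: 0.0
```

Emit:
move_arm(steps="0 0 0.3 0 0 0 0; 0 0 0.6 0 0 0 0; 0 0 0.6 0 0 0 0")

```text
clock: 9.8
position: [0.499, 0.1866, 0.0272]
orientation: [-0.717, -3.059, -0.0]
contact_force: [0.2, 0.1, 0.2]
width: 0.0003
grasp_force: 0.0
```

Emit:
move_arm(steps="0 0 0.2 0 0 0 0; 0 0 0.5 0 0 0 0; 0 0 0.5 0 0 0 0")

```text
clock: 10.1
position: [0.499, 0.1866, 0.0267]
orientation: [-0.717, -3.059, 0.0]
contact_force: [0.1, 0.4, -0.0]
width: 0.0003
grasp_force: 0.0
```

Emit:
move_arm(steps="0 0 0.2 0 0 0 0; 0 0 0.5 0 0 0 0; 0 0 0.5 0 0 0 0")

```text
clock: 10.4
position: [0.4989, 0.1866, 0.0262]
orientation: [-0.717, -3.058, 0.0]
contact_force: [-0.6, -0.7, 0.1]
width: 0.0006
grasp_force: 0.0
```

Emit:
move_arm(steps="0 0 0.2 0 0 0 0; 0 0 0.5 0 0 0 0; 0 0 0.5 0 0 0 0")

```text
clock: 10.7
position: [0.499, 0.1866, 0.0257]
orientation: [-0.717, -3.059, -0.0]
contact_force: [0.5, 0.2, 0.0]
width: 0.0003
grasp_force: 0.0
```

Emit:
move_arm(steps="0 0 0.2 0 0 0 0; 0 0 0.5 0 0 0 0; 0 0 0.5 0 0 0 0")

```text
clock: 11.0
position: [0.4989, 0.1866, 0.0251]
orientation: [-0.717, -3.058, 0.0]
contact_force: [-0.1, 0.2, -0.2]
width: 0.0004
grasp_force: 0.0
```

Emit:
move_arm(steps="0 0 0.2 0 0 0 0; 0 0 0.5 0 0 0 0; 0 0 0.5 0 0 0 0")

```text
clock: 11.3
position: [0.4989, 0.1866, 0.0247]
orientation: [-0.717, -3.058, 0.0]
contact_force: [-0.1, 0.2, -0.1]
width: 0.0007
grasp_force: 0.0
```

```bash
python3 tip.py
```

```text
11.3 [0.4989 0.1866 0.0247] [-0.09  0.19 -0.06]
side lowest grey world z [0.0535 0.0541 0.0548 0.0552 0.0552 0.056 ] shell top z [0.0429 0.0481]
 xy range [[0.4822, 0.1761, 0.0549], [0.4935, 0.1996, 0.0726]]
scene lowest grey world z [0.0535 0.0536 0.0542 0.0546 0.0547 0.0549] shell top z [0.0429 0.0488]
 xy range [[0.5033, 0.1691, 0.0547], [0.5169, 0.1972, 0.0731]]
```

```bash
python3 - <<'E'
from h import *
look('side','s5')
a=cv2.resize(cv2.imread('pics/s5.png')[215:280,340:420],(480,390),interpolation=0)
b=cv2.resize(cv2.imread('pics/tip_1130.png'),(310,390*310//400),interpolation=0)
b=cv2.copyMakeBorder(b,0,390-b.shape[0],0,0,0)
cv2.imwrite('pics/z5.png',np.hstack([a,b]))
E
```

```text
(no output)
```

View pics/z5.png

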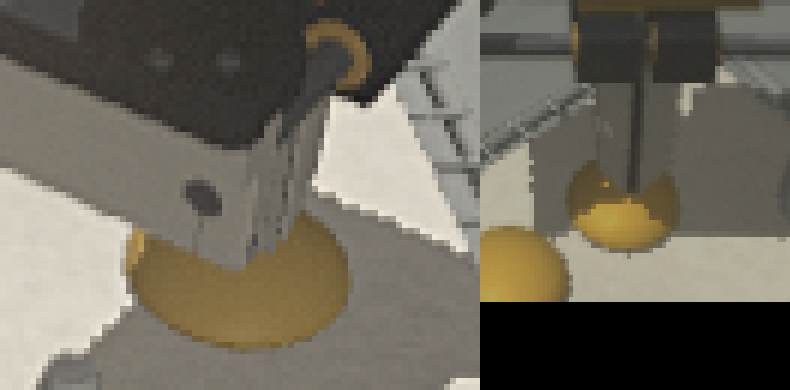

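The tip is now at the dome centre in both views, just above it or barely touching. I'll go on in small steps.

Emit:
move_arm(steps="0 0 0.2 0 0 0 0; 0 0 0.4 0 0 0 0; 0 0 0.6 0 0 0 0; 0 0 0.6 0 0 0 0")

```text
clock: 11.85
position: [0.499, 0.1866, 0.0241]
orientation: [-0.717, -3.059, 0.0]
contact_force: [-0.2, 0.7, -0.2]
width: 0.0004
grasp_force: 0.0
```

Emit:
move_arm(steps="0 0 0.2 0 0 0 0; 0 0 0.4 0 0 0 0; 0 0 0.6 0 0 0 0; 0 0 0.6 0 0 0 0")

```text
clock: 12.25
position: [0.499, 0.1866, 0.0237]
orientation: [0.717, 3.059, 0.0]
contact_force: [-0.8, -0.0, 3.3]
width: 0.0002
grasp_force: 1.4
```

Contact: shell4 was touched at 3.3 N. I'll lift and move to shell3.

Emit:
move_arm(steps="0 0 -2 0 0 0 0; 0 0 -8 0 0 0 0; 0 0 -18 0 0 0 0; 0 0 -26 0 0 0 0; -3 -4 -30 0 0 0 0; -10 -13 -30 0 0 0 0; -19 -24 -30 0 0 0 0; -28 -35 -30 0 0 0 0; -37 -46 -30 0 0 0 0; -42 -53 -30 0 0 0 0; -44.3 -55.7 -29 0 0 0 0; -44.3 -55.7 -24 0 0 0 0; -44.3 -55.7 -17 0 0 0 0; -44.3 -55.7 -11 0 0 0 0; -44.3 -55.7 -7 0 0 0 0; -44.3 -55.7 -5 0 0 0 0; -44.3 -55.7 -4 0 0 0 0; -44.3 -55.7 -4 0 0 0 0; -44.3 -55.7 -4 0 0 0 0")

```text
clock: 14.15
position: [0.5141, 0.1171, 0.0277]
orientation: [0.717, 3.058, 0.0]
contact_force: [0.5, 0.8, -0.4]
width: -0.0
grasp_force: 0.0
```

```bash
python3 go.py .0243; python3 -c "
from h import *
look('side','s6');look('scene','c6')
P,im=cloud('scene6') if 0 else cloud('c6'); hsv=cv2.cvtColor(im,cv2.COLOR_BGR2HSV)
m=((hsv[...,1]>110)&(P[...,0]>.45)&(P[...,0]<.53)&(P[...,1]>.15)&(P[...,1]<.22)&(P[...,2]>.03)&(P[...,2]<.06)); q=P[m]; print(m.sum(),((np.nanpercentile(q,1,0)+np.nanpercentile(q,99,0))/2).round(4), 'was .5029 .1828')
"
```

```text
14.15 [0.5141 0.1171 0.0277] F [ 0.51  0.79 -0.39] w -4.391685014824528e-05 tilt [ 3.e-04  1.e-04 -1.e+00]
4 [43.9 54.6  3.4]
3 [ 0.  -0.1  3.4]
2 [-57.2 -54.7   3.4]
1 [-108.1 -107.8    3.4]
307 [0.5046 0.1831 0.0432] was .5029 .1828
```

Emit:
move_arm(steps="0 0 0.5 0 0 0 0; 0 0 1 0 0 0 0; 0 0 1.5 0 0 0 0; 0 0 2 0 0 0 0; 0 0 2.4 0 0 0 0; 0 0 2.8 0 0 0 0; 0 0 3.1 0 0 0 0; 0 0 3.1 0 0 0 0")

```text
clock: 15.05
position: [0.5138, 0.117, 0.0244]
orientation: [-0.717, -3.058, 0.0]
contact_force: [0.2, 0.2, -0.2]
width: 0.0006
grasp_force: 0.0
```

Emit:
move_arm(steps="0 0 0.2 0 0 0 0; 0 0 0.4 0 0 0 0; 0 0 0.6 0 0 0 0; 0 0 0.6 0 0 0 0")

```text
clock: 15.45
position: [0.5139, 0.117, 0.024]
orientation: [0.717, 3.059, -0.0]
contact_force: [-0.4, -0.9, 2.2]
width: 0.0001
grasp_force: 0.9
```

Shell3 was touched at 2.2 N. Next is shell2.

Emit:
move_arm(steps="0 0 -2 0 0 0 0; 0 0 -8 0 0 0 0; 0 0 -18 0 0 0 0; 0 0 -26 0 0 0 0; -4 -4 -30 0 0 0 0; -12 -12 -30 0 0 0 0; -24 -23 -30 0 0 0 0; -36 -34 -30 0 0 0 0; -47 -45 -30 0 0 0 0; -54 -52 -30 0 0 0 0; -57.2 -54.7 -29 0 0 0 0; -57.2 -54.7 -24 0 0 0 0; -57.2 -54.7 -17 0 0 0 0; -57.2 -54.7 -11 0 0 0 0; -57.2 -54.7 -7 0 0 0 0; -57.2 -54.7 -5 0 0 0 0; -57.2 -54.7 -4 0 0 0 0; -57.2 -54.7 -3 0 0 0 0; -57.2 -54.7 -2 0 0 0 0; -57.2 -54.7 -2 0 0 0 0")

```text
clock: 17.45
position: [0.5409, 0.0426, 0.0259]
orientation: [0.717, 3.058, 0.0]
contact_force: [1.2, 0.5, 0.6]
width: 0.0007
grasp_force: 0.0
```

Emit:
move_arm(steps="0 0 0.3 0 0 0 0; 0 0 0.6 0 0 0 0; 0 0 0.9 0 0 0 0; 0 0 1.2 0 0 0 0; 0 0 1.2 0 0 0 0")

```text
clock: 17.95
position: [0.5408, 0.0426, 0.0246]
orientation: [-0.717, -3.058, -0.0]
contact_force: [-0.4, 0.3, 0.4]
width: 0.0004
grasp_force: 0.0
```

Emit:
move_arm(steps="0 0 0.2 0 0 0 0; 0 0 0.4 0 0 0 0; 0 0 0.7 0 0 0 0; 0 0 0.7 0 0 0 0")

```text
clock: 18.35
position: [0.5408, 0.0426, 0.024]
orientation: [-0.717, -3.059, 0.0]
contact_force: [-0.7, -0.0, 0.9]
width: 0.0004
grasp_force: 0.4
```

Barely touching here, so I'll go down slightly more for a clear contact.

Emit:
move_arm(steps="0 0 0.15 0 0 0 0; 0 0 0.3 0 0 0 0; 0 0 0.3 0 0 0 0")

```text
clock: 18.65
position: [0.5408, 0.0426, 0.0237]
orientation: [0.717, 3.059, 0.0]
contact_force: [-0.7, -0.1, 3.3]
width: 0.0006
grasp_force: 1.4
```

Shell2 was touched at 3.3 N. Next is shell1.

Emit:
move_arm(steps="0 0 -2 0 0 0 0; 0 0 -8 0 0 0 0; 0 0 -18 0 0 0 0; 0 0 -26 0 0 0 0; -4 -4 -30 0 0 0 0; -12 -12 -30 0 0 0 0; -22 -23 -30 0 0 0 0; -33 -34 -30 0 0 0 0; -42 -44 -30 0 0 0 0; -48 -50 -30 0 0 0 0; -51 -53 -29 0 0 0 0; -51 -53 -24 0 0 0 0; -51 -53 -17 0 0 0 0; -51 -53 -11 0 0 0 0; -51 -53 -7 0 0 0 0; -51 -53 -5 0 0 0 0; -51 -53 -4 0 0 0 0; -51 -53 -3 0 0 0 0; -51 -53 -2.2 0 0 0 0; -51 -53 -2.2 0 0 0 0")

```text
clock: 20.65
position: [0.563, -0.0276, 0.0259]
orientation: [0.717, 3.058, 0.0]
contact_force: [1.0, 0.7, -0.4]
width: 0.0003
grasp_force: 0.0
```

Emit:
move_arm(steps="0 0 0.3 0 0 0 0; 0 0 0.6 0 0 0 0; 0 0 0.9 0 0 0 0; 0 0 1.2 0 0 0 0; 0 0 1.2 0 0 0 0")

```text
clock: 21.15
position: [0.5629, -0.0276, 0.0246]
orientation: [-0.717, -3.058, -0.0]
contact_force: [-0.4, 1.0, -0.1]
width: 0.0004
grasp_force: 0.0
```

Emit:
move_arm(steps="0 0 0.2 0 0 0 0; 0 0 0.4 0 0 0 0; 0 0 0.7 0 0 0 0; 0 0 0.9 0 0 0 0; 0 0 0.9 0 0 0 0")

```text
clock: 21.65
position: [0.5629, -0.0276, 0.0239]
orientation: [-0.717, -3.059, 0.0]
contact_force: [-1.2, 0.1, 2.7]
width: 0.0007
grasp_force: 1.3
```

Shell1 was touched at 2.7 N. I'll take the hand away, straight up and then back.

Emit:
move_arm(steps="0 0 -2 0 0 0 0; 0 0 -8 0 0 0 0; 0 0 -18 0 0 0 0; 0 0 -32 0 0 0 0; 0 0 -50 0 0 0 0; 0 0 -70 0 0 0 0; 0 0 -90 0 0 0 0; 0 0 -110 0 0 0 0; 10 0 -130 0 0 0 0; 25 0 -145 0 0 0 0; 45 0 -155 0 0 0 0; 65 0 -160 0 0 0 0; 85 0 -160 0 0 0 0; 100 0 -160 0 0 0 0; 108 0 -160 0 0 0 0; 110 0 -160 0 0 0 0; 110 0 -160 0 0 0 0")

```text
clock: 23.35
position: [0.4648, 0.0212, 0.184]
orientation: [0.717, 3.058, 0.0]
contact_force: [-0.5, -0.5, -0.1]
width: 0.0
grasp_force: 0.0
```

```bash
python3 - <<'E'
from h import *
print(manip.get_obs()['clock'],manip.get_obs()['contact_force'])
for n in('scene','side'):
    look(n,n+'9'); P,im=cloud(n+'9'); hsv=cv2.cvtColor(im,cv2.COLOR_BGR2HSV)
    m=((hsv[...,1]>110)&(P[...,0]>.3)&(P[...,0]<.85)&(abs(P[...,1])<.4)&(P[...,2]>0)&(P[...,2]<.12)).astype(np.uint8)
    k,l,s,c=cv2.connectedComponentsWithStats(m)
    for i in range(1,k):
        if s[i,4]>60:
            q=P[l==i]; print(n,s[i,4],c[i].round(),((np.nanpercentile(q,1,0)+np.nanpercentile(q,99,0))/2).round(4))
E
```

```text
23.35 [-0.516486   -0.53981843 -0.10586401]
scene 266 [357. 157.] [0.5076 0.1826 0.0434]
scene 371 [331. 170.] [0.5177 0.1154 0.0432]
scene 406 [304. 190.] [0.5447 0.041  0.0431]
scene 541 [376. 195.] [0.635  0.1473 0.0584]
scene 458 [275. 208.] [ 0.5665 -0.029   0.0431]
side 320 [347. 183.] [ 0.5607 -0.0191  0.0421]
side 409 [356. 203.] [0.539  0.0502 0.0425]
side 731 [293. 225.] [0.6281 0.1563 0.0575]
side 552 [370. 230.] [0.5127 0.122  0.0427]
side 699 [380. 260.] [0.4977 0.1904 0.0427]
```

View pics/scene9.png

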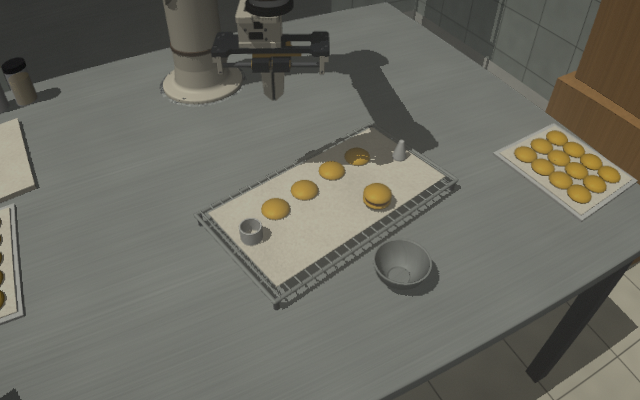

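The four shells at (357,156), (331,170), (304,190) and (275,208) are where they were; shell4 is only in the arm's shadow. The nozzle, cutter, macaron and bowl haven't moved, and the hand is clear.

```bash
python3 -c "
from station import manip
print(manip.finish_job())"
```

```text
the job is handed in; nothing more can be done
None
```

I touched the four shells in order from the nozzle end (shell4, shell3, shell2, shell1) at about 2–3 N each; nothing in the final pictures had moved, and the job is handed in with the hand clear at about 23 s.

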